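Bail-arm crate in the sculpture studio: load, close the bails, stack the tool tray

ROBOT

A 7-joint arm with a two-finger parallel gripper is mounted at the origin on the work surface. World frame = base frame: x ahead of the robot, y to its left, z up, the work surface at z = 0. Lengths are in mm, angles in rad, forces in N, time in s.
With the tool pointing down it reaches from about 400 to 875 mm from the base axis. Payload 4.4 kg.
Tool frame: the origin (TCP) lies at the very end of the fingers, on their centre line; the grasp point (between the pads) lies 19 mm behind it; z points along the fingers, y is the direction in which the jaws open and shut (so a half turn about z gives the same grasp; the last joint's range is limited). The gripper opens to 85 mm and grips with 20 to 120 N. Pads are 22 mm wide; open, the fingers measure 114 mm over their backs; the gripper's body (76 mm by 85 mm) begins 54 mm behind the grasp point. The pads swing forward as they close: fully open they stand 13 mm farther back than shut.
Start: joints at [-1.339, 0.628, 0.038, 1.517, -0.027, 0.996, -0.02], TCP at [190.697, 621.412, 231.313] pointing down, gripper open.
Joint ranges: [-3.06, 3.06], [-0.37, 2.12], [-1.25, 1.32], [0.18, 2.47], [-1.1, 4.24], [0.23, 1.98], [-2.94, 2.94]. Speed limits (rad/s): [2.57, 2.57, 3.14, 3.14, 3.14, 3.14, 3.14].

INTERFACE

Orientations are given as [roll, pitch, yaw] about the fixed x, y, z axes, in that order (R = Rz(yaw) Ry(pitch) Rx(roll)).
In Python, from cell import ctrl gives the robot as it stands.
- The arm moves only by the shell command python3 -m crank 'ROWS' [OPENING]. ROWS is JSON, a list that holds one entry, the list of rows, each a list of 6 numbers: the shift along the tool's x, y, z in units of 30 mm (1.0 is 30 mm), then the turn, a rotation vector about the tool's x, y, z in units of 6 degrees (1.0 is 6 degrees). In form: [[[tx, ty, tz, rx, ry, rz], ...]]. A call has 1 to 12 rows; each row shifts and turns the pose as measured when the row begins, along the tool's axes as they then stand; what a row does not reach is not made up. A row lasts 1/12 s, in which the tool goes at most 41.7 mm and 7.16 degrees, less where a joint would pass 70% of its speed; a pose out of reach is approached as far as the arm can. A call is refused whole if a number of a shift passes 1 or a number of a turn 1, either way. A call with a gripper value outside its range is refused whole. OPENING is the gripper command: -1 is fully open, 1 is shut, values between are in proportion, set as the call begins (- or left out, the last holds). The fingers move at their own pace and stop on an object; the grip force is fixed at half the most. Time passes only in rows, so rows that do not move let the fingers close. It gives the time, the measured TCP pose, the force and the opening at its end, in the units of the state.
- ctrl.read_state(): the state, without advancing time (a new reading comes with each control period).
- ctrl.get_image(name): name is "scene" or "top" or "wrist"; returns a dict with "color" (384x512x3 uint8, red, green, blue), "depth" (384x512 float32, mm along the optical axis (not along the pixel's ray), 0 where there is no reading), "camera_matrix" (3x3 intrinsics, pixels), "R" (3x3) and "t" (3): a world point X has camera coordinates R X + t. Camera axes: x right, y down, z forward; pixel columns grow to the right and rows downward; lengths in mm; the calibration is good to about 2 mm. A picture is of the moment at which its call begins.
- ctrl.finish_job(): hands the job in, once; it reports no verdict.
Trained networks look in a picture, given as the dict that the camera call returned (one of the last four; its "shot" number tells which), for a name from the list of things; names that differ only in an ending like _2 or _b are one class to them, and where a whole thing is asked for, a point or a joint stands for the part that bears it (a point fixed in the world has none). Each returns a list of dicts, best first, with "conf" (0 to 1); they miss things now and then, are a little off and sometimes report something else, mostly with a low value. They report only what shows in the picture. A call takes as long as a camera call. They do not tell look-alikes from the thing itself.
- ctrl.search_frame(query, picture): "extent" ([centre column, centre row, width, height] in pixels, round what is visible of it).
The state is a dict: "clock": time; "qpos": joint angles; "qd": joint speeds; "tau": joint torques, N m; "eef_pos": TCP position; "tool_rot": TCP orientation; "force": force on the tool from outside, world axes, zero at the start; "torque": the same for the moment, N m; "width": finger opening in mm.
Only numpy, scipy, OpenCV 4.12 (cv2) and the standard library are available. Lean on these libraries where they do the work, as an engineer would, in place of code of your own. Each camera call takes 0.05 s, during which the arm holds its last target. There are 200 camera calls.

TASK

Stand the plaster head upright on the floor of the grey crate, then swing both of the crate's wire bail arms inwards, fully over, until they lie across its top. Then stack the wooden tool tray on the two bails, centred and square over the crate with its long side along the crate's long side, and let go. Keep the tray level, set the head and the tray down rather than dropping them, and leave the bowl, the jar and the wood block alone.

Things in the scene. Friction and masses are not known exactly. Their poses are not given: they have to be found in the camera images.
- crate: Grey plastic open crate fixed to the bench between two low wooden cleats (16 mm high, along its short ends). Outside 150 mm (its x) by 200 mm (its y, the long side), rim 100 mm high; walls and floor 5 mm, so inside it is 140 by 190 mm. Origin: centre of its underside, on the bench; z up. Its yaw and place vary.
- crate_floor (a point): Centre of the crate's inner floor, 5 mm above the bench, axes as the crate's.
- bail_a (a joint): Bail arm at the crate's +y end, a U of 8 mm steel wire: two 50 mm legs pivoted outside the long walls, joined by a bar (164 mm, along the crate's x). 0 rad = fully out (legs 20 degrees below level, pointing away from the crate), growing as the bar swings up, over and in; 3.207 = fully in, at its stop. Starts at 0 to 0.6. Stiff hinge: needs about 1 N at the bar and stays where it is left.
- bail_a_bar (a point): Middle of the bar of the +y bail, on the wire's centre line; turns with the bail. Fully out, 33 mm of gap lie between the bar and the crate's end wall; fully in, the bar lies across the rims, its centre 104 mm above the bench and 42 mm from the crate's middle, on the +y side.
- bail_a_pivot (a point): Point on the hinge axis of the +y bail, midway between its two pins: 90 mm from the crate's middle along +y, 90 mm above the bench; the hinge axis is the crate's x. The bar moves on a circle of 50 mm radius about it.
- bail_b (a joint): The same bail arm at the crate's -y end, mirrored: 0 = fully out beyond the -y end, 3.207 = fully in, its bar 42 mm from the crate's middle, towards -y. It starts at 0 to 0.6.
- bail_b_bar (a point): Middle of the bar of the -y bail, on the wire's centre line; turns with the bail.
- bail_b_pivot (a point): Point on the hinge axis of the -y bail: 90 mm from the crate's middle along -y, 90 mm above the bench.
- tray: Loose plywood tool tray, 128 mm (its x) by 180 mm (its y), walls 45 mm high, flat underside, about 0.45 kg, tools fixed in it. Carrying bar along y over the middle: 16 mm thick (x), 120 mm long, 85 to 107 mm above the underside, clear at both sides. Origin: centre of its underside; z up. A half turn looks the same. On both bails its underside is 108 mm above the bench.
- tray_grip (a point): Middle of the tray's carrying bar, 96 mm above its underside, straight above its centre.
- head: Loose plaster head study on a round foot, 72 mm tall, about 0.2 kg: foot 56 mm in diameter and 10 mm high, neck 24 mm, head 47 mm in diameter at its widest, 46 mm above the underside. Origin: centre of its underside; z up.
- head_grip (a point): On the head's axis at its widest part, 46 mm above its underside.
- bowl: Bystander: black rubber plaster bowl, rim diameter 110 mm, 60 mm high, beyond the crate. Origin: centre of its underside.
- jar: Bystander: glass jar, 68 mm in diameter, 100 mm tall, beyond the crate. Origin: centre of its underside.
- block: Bystander: dark wood block 50 by 160 by 40 mm lying beyond the crate. Origin: centre of its underside.
Mind the look-alikes: they are no part of the job. Leave any yellow look-alike of the head alone. Of the things that look like the tray, take the one that is farthest to the robot's right at the start.

How it is judged:
By the outcome, as a careful person would: the job done as asked, in the order asked, and still so for the second after the job is handed in, with the robot touching nothing.
It also fails if it takes over 72 s, if anything falls off the work surface, if the arm or the gripper's body presses on something with over 40 N, if the wrist force passes 120 N, or if a joint passes its speed limit or range.

## Working session

There is one attempt and no reset: what is moved stays moved. The work goes in short steps, Python scripts to look and compute and a shell command to move; the robot and the scene stay as the last step left them, time stands still between calls to the robot, and variables do not carry over. Pictures are saved under pics/ and viewed, about 8 in all and at most 12, crops included, and the job is handed in when it is done.

```bash
mkdir -p pics; ls; python3 - <<'E'
from cell import ctrl
import cv2,numpy as np
s=ctrl.read_state();print(s)
ims=[]
for n in("scene","top"):
    p=ctrl.get_image(n);np.savez(f"pics/{n}.npz",**{k:p[k] for k in("color","depth","camera_matrix","R","t")})
    cv2.imwrite(f"pics/{n}0.png",p["color"][:,:,::-1])
    for q in("crate","tray","head","bail_a","bowl","jar","block"):
        for d in ctrl.search_frame(q,p)[:4]: print(n,q,d)
E
```

```text
pics
{'clock': 0.0, 'qpos': array([-1.33880064,  0.62934085,  0.03842142,  1.51837695, -0.02703223,
        0.99629089, -0.0200349 ]), 'qd': array([ 0.00050943, -0.00047803, -0.00021491, -0.0014518 , -0.00035789,
       -0.00115067, -0.00043799]), 'tau': array([ 4.27967288e-04, -5.63412809e+01,  1.22563317e+00, -1.93441916e+01,
        1.07320046e-02,  1.03817825e-02,  6.17324602e-06]), 'eef_pos': array([190.48662661, 620.80532997, 230.38925666]), 'tool_rot': array([-3.13969344e+00, -1.40472077e-05,  2.84376092e+00]), 'force': array([-0.60494576,  0.60276016, -0.03655847]), 'torque': array([ 0.01479216,  0.07745453, -0.00156682]), 'width': 85.34901055969912}
scene crate {'extent': [215.4, 213.7, 89.0, 75.6], 'conf': 0.82}
scene crate {'extent': [320.1, 189.5, 29.4, 23.4], 'conf': 0.59}
scene tray {'extent': [267.7, 165.9, 59.4, 38.1], 'conf': 0.7}
scene tray {'extent': [309.4, 139.0, 45.9, 32.4], 'conf': 0.68}
scene head {'extent': [158.6, 281.4, 24.8, 32.6], 'conf': 0.79}
scene head {'extent': [130.2, 264.0, 24.6, 28.0], 'conf': 0.67}
scene bail_a {'extent': [239.2, 184.3, 43.2, 17.
[... 262 characters left out ...]
'conf': 0.84}
top crate {'extent': [292.1, 200.9, 85.6, 57.8], 'conf': 0.97}
top tray {'extent': [196.5, 222.6, 50.6, 47.8], 'conf': 0.84}
top head {'extent': [366.7, 182.8, 13.8, 14.1], 'conf': 0.66}
top head {'extent': [374.6, 210.3, 14.1, 14.8], 'conf': 0.45}
top head {'extent': [292.7, 199.6, 81.8, 60.3], 'conf': 0.44}
top bail_a {'extent': [259.8, 210.2, 21.0, 44.6], 'conf': 0.57}
top bail_a {'extent': [328.2, 197.6, 8.6, 38.1], 'conf': 0.53}
top bowl {'extent': [206.2, 155.9, 29.6, 23.9], 'conf': 0.85}
top jar {'extent': [355.0, 154.6, 24.0, 22.0], 'conf': 0.59}
top block {'extent': [288.1, 146.4, 46.4, 20.9], 'conf': 0.64}
top block {'extent': [292.6, 201.6, 85.8, 59.8], 'conf': 0.34}
```

```bash
python3 - <<'E'
import numpy as np,cv2
for n,b in(("scene",(90,110,360,320)),("top",(140,120,410,290))):
    d=np.load(f"pics/{n}.npz");print(n,d["R"].round(3).tolist(),d["t"],d["camera_matrix"].tolist())
    x0,y0,x1,y1=b
    cv2.imwrite(f"pics/{n}c.png",cv2.resize(d["color"][y0:y1,x0:x1,::-1],None,fx=2.9,fy=2.8,interpolation=cv2.INTER_CUBIC))
E
```

```text
scene [[0.789, 0.615, 0.014], [0.371, -0.458, -0.808], [-0.49, 0.642, -0.59]] [-569.05345283 -118.55713927 1576.49417101] [[388.24740615686324, 0.0, 261.6375792197929], [0.0, 388.24740615686324, 192.40939735933603], [0.0, 0.0, 1.0]]
top [[-0.029, -0.999, -0.014], [-0.99, 0.03, -0.14], [0.141, 0.01, -0.99]] [ 135.76079457  607.57681316 1444.66808314] [[389.17563885116215, 0.0, 251.19201626329397], [0.0, 389.17563885116215, 187.939525270043], [0.0, 0.0, 1.0]]
```

View pics/scenec.png

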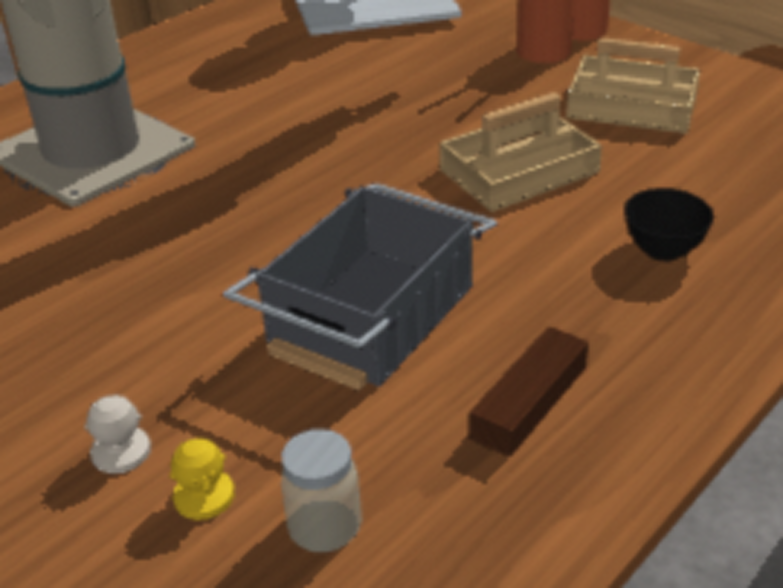

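View pics/topc.png

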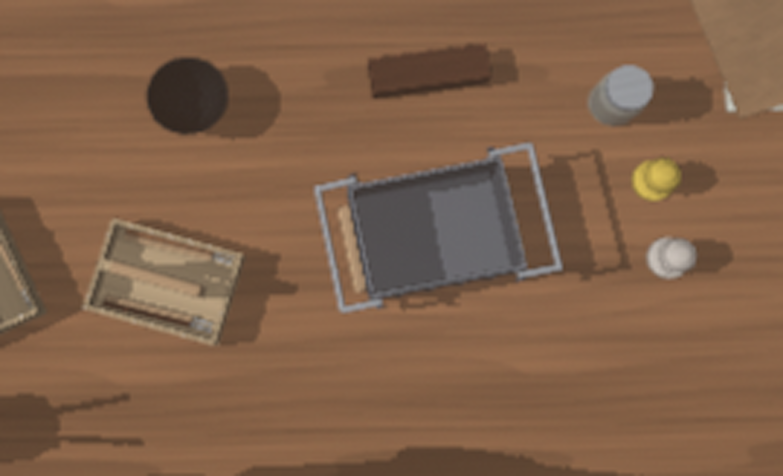

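The top image shows the tray that is farther to the robot's right (−y is image right) at (196,222). Its look-alike is cut off at the left edge. The white head is at (374,210), the yellow one at (367,182). The crate is at (292,201) with a bail at each end. Next I measure from depth.

```bash
cat > h.py <<'E'
import numpy as np,cv2
from scipy.spatial.transform import Rotation as Ro
def cloud(p):
    d=p["depth"];v,u=np.mgrid[:d.shape[0],:d.shape[1]]
    k=np.linalg.inv(p["camera_matrix"]);c=np.stack([u,v,np.ones_like(d)],-1)@k.T*d[...,None]
    X=(c-p["t"])@p["R"];X[d<=0]=np.nan
    return X
def box(X,m):
    r=cv2.minAreaRect(X[m][:,:2].astype(np.float32));return r
def rows(pos,yaw=None):
    """remaining shift (units of 30mm) & turn (units of 6deg) in the tool frame, to a tool-down pose"""
    from cell import ctrl
    s=ctrl.read_state();R=Ro.from_euler('xyz',s["tool_rot"])
    t=R.inv().apply(np.array(pos)-s["eef_pos"])/30
    G=Ro.from_euler('xyz',[np.pi,0,s["tool_rot"][2] if yaw is None else yaw])
    w=(R.inv()*G).as_rotvec()*180/np.pi/6
    print("clock",round(s["clock"],2),"pos",s["eef_pos"].round(1),"rot",s["tool_rot"].round(3),"F",s["force"].round(1),"w",round(s["width"],1))
    print("shift",t.round(2),"turn",w.round(2))
E
python3 - <<'E'
from h import *
for n in("top","scene"):
    d=dict(np.load(f"pics/{n}.npz"));X=cloud(d)
    np.set_printoptions(precision=1,suppress=True)
    def reg(e):
        m=np.zeros(X.shape[:2],bool);x,y,w,h=e;m[int(y-h/2):int(y+h/2)+1,int(x-w/2):int(x+w/2)+1]=1;return m
    z=X[...,2]
    if n=="top": cr,tr,hd=(292,201,92,64),(196.5,222.6,58,54),(374.6,210.3,17,17)
    else: cr,tr,hd=(215.4,213.7,95,80),(267.7,165.9,64,44),(130.2,264,28,32)
    m=reg(cr)
    for lo,hi in((94,104),(75,94),(60,150)):
        mm=m&(z>lo)&(z<hi);print(n,"crate",lo,mm.sum(),box(X,mm))
    if n=="top":
        mm=m&(z>60);P=X[mm];a=P[:,1]
        for lo,hi in((-400,400),):pass
        for i in (np.argsort(a)[:25:3],np.argsort(a)[-25::3]): print(P[i].tolist())
        i=np.where(m&(z<20)&(z>2));print("floor z",np.nanmedian(z[190:212,285:300]))
    m=reg(tr)
    for lo,hi in((38,52),(88,115),(25,52)):
        mm=m&(z>lo)&(z<hi);print(n,"tray",lo,mm.sum(),box(X,mm))
    m=reg(hd);mm=m&(z>30);print(n,"head",mm.sum(),box(X,mm),np.nanmax(z[m]));mm=m&(z>4)&(z<14);print("foot",box(X,mm), X[m&(z>64)].mean(0))
E
```

```text
top crate 94 401 ((558.1463623046875, -46.37959289550781), (179.24510192871094, 243.2163848876953), 9.6104736328125)
top crate 75 244 ((553.71337890625, -23.3411865234375), (178.81796264648438, 278.83465576171875), 9.613909721374512)
top crate 60 781 ((554.5457763671875, -26.048782348632812), (179.25985717773438, 284.65985107421875), 9.71020221710205)
[[505.93482269071666, -177.8744528736982, 99.35954657769771], [494.8551199621472, -176.7042403794766, 102.07814730357977], [523.8339334701442, -174.3273208617514, 104.34063255858592], [509.32095104722316, -173.53355407373954, 104.10242196190241], [495.01123945074164, -173.2331779562325, 101.33963828821487], [517.3430850886807, -171.882641504047, 96.08445036109032], [538.6032158780279, -171.71886983016796, 103.44449420252158], [513.4442826828479, -171.07088607148478, 99.20650367038802], [505.9195163915678, -170.01737822247276, 102.50590960922196]]
[[595.4257810852257, 118.38442461349044, 74.65399687274626], [584.1241334966173, 118.70833500607121, 74.62591387075281], [572.3513662440372, 118.98322575239959, 78.77424042762773], [561.3187421
[... 1270 characters left out ...]
23.0233154296875), (180.14178466796875, 288.55474853515625), 9.791343688964844)
scene tray 38 367 ((509.4393310546875, 377.47772216796875), (283.5235900878906, 143.99070739746094), 76.26573181152344)
scene tray 88 199 ((523.4036254882812, 225.69273376464844), (70.90016174316406, 317.21185302734375), 13.04631233215332)
scene tray 25 724 ((508.83319091796875, 380.0654296875), (288.3428039550781, 146.37869262695312), 76.22420501708984)
scene head 254 ((517.6011962890625, -337.3013000488281), (46.17757034301758, 37.9720573425293), 81.69569396972656) 73.22344050952478
foot ((504.15350341796875, -311.3816833496094), (55.00059127807617, 110.50658416748047), 19.51811408996582) [ 515.4 -338.7   68.3]
```

```bash
python3 -m crank '[[[-1,0,0,0,0,-0.9],[-1,0,0,0,0,-0.9],[-1,0,0,0,0,-0.9],[-1,0,0,0,0,-0.9],[-1,0,0,0,0,-0.9],[0,-1,0,0,0,0],[0,-1,0,0,0,0],[0,-1,0,0,0,0],[0,-1,0,0,0,0],[0,-1,0,0,0,0],[0,-1,0,0,0,0],[0,-1,0,0,0,0]]]' -1; python3 -c "
from h import *;rows([555,-26,300],-2.973)"
```

```text
clock: 1.8
eef_pos: [384.6, 401.1, 226.2]
tool_rot: [3.134, -0.002, -2.931]
force: [0.9, 0.1, -0.6]
width: 85.4
clock 1.8 pos [384.6 401.1 226.2] rot [ 3.134e+00 -2.000e-03 -2.931e+00] F [ 0.9  0.1 -0.6] w 85.4
shift [ -2.57 -15.09  -2.57] turn [ 0.07 -0.02  0.4 ]
```

```bash
python3 -m crank '[[[-0.2,-1,-0.2,0,0,0.4],[-0.2,-1,-0.2,0,0,0],[-0.2,-1,-0.2,0,0,0],[-0.2,-1,-0.2,0,0,0],[-0.2,-1,-0.2,0,0,0],[-0.2,-1,-0.2,0,0,0],[-0.2,-1,-0.2,0,0,0],[-0.2,-1,-0.2,0,0,0],[-0.2,-1,-0.2,0,0,0],[-0.2,-1,-0.2,0,0,0],[-0.2,-1,-0.2,0,0,0],[-0.2,-1,-0.2,0,0,0]]]'; python3 -m crank '[[[-0.1,-1,0,0,0,0],[0,-1,0,0,0,0],[0,-0.5,0,0,0,0],[0,0,0,0,0,0]]]'; python3 - <<'E'
from h import *
from cell import ctrl
p=ctrl.get_image("wrist");X=cloud(p);np.savez("pics/w1.npz",**{k:p[k] for k in("color","depth","camera_matrix","R","t")})
cv2.imwrite("pics/w1.png",p["color"][:,:,::-1])
z=X[...,2];print(np.nanpercentile(z,[1,50,90,99]))
m=(z>93)&(z<106);print(m.sum(),box(X,m))
rows([513,-339,231],-2.973)
E
```

```text
clock: 2.8
eef_pos: [520.1, 39.3, 300.6]
tool_rot: [3.135, 0.0, -2.973]
force: [0.9, 1.0, -0.5]
width: 85.6
clock: 3.13
eef_pos: [539.0, -46.8, 302.7]
tool_rot: [3.141, 0.006, -2.984]
force: [0.4, -0.1, 0.3]
width: 85.3
[ -2.0047049    0.55613705 353.85325317 382.39745822]
7991 ((588.8605346679688, -123.75588989257812), (216.67845153808594, 445.2179260253906), 20.595767974853516)
clock 3.18 pos [538.8 -45.2 302.7] rot [ 3.14   0.006 -2.983] F [1.1 0.1 0.2] w 85.5
shift [ 2.41 -9.54  2.36] turn [ 0.01  0.06 -0.1 ]
```

View pics/w1.png

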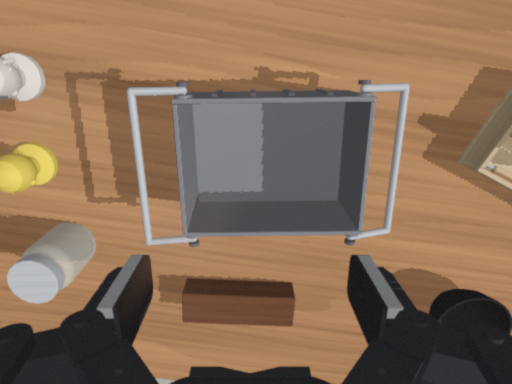

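The wrist view shows the crate with rim corners at about (175,97), (372,95), (367,233), (182,237). The bail bars are at columns 140 and 400. I fit the rim in crate axes.

```bash
python3 - <<'E'
from h import *
from scipy.optimize import minimize
np.set_printoptions(precision=1,suppress=True)
p=dict(np.load("pics/w1.npz"));X=cloud(p);z=X[...,2]
m=np.zeros(z.shape,bool);m[78:252,125:415]=1;m[250:,:160]=0
m2=m&(z>97)&(z<103); m2[:,:172]=0;m2[:,376:]=0
P=X[m2];print("rim z",np.median(P[:,2]),len(P))
def err(a):
    c,s=np.cos(a[2]),np.sin(a[2]);d=P[:,:2]-a[:2]
    u=np.abs(d@[c,s]);v=np.abs(d@[-s,c])
    # distance to rectangle centre line of the wall 72.5 x 97.5
    q=np.stack([u-72.5,v-97.5],1);o=np.linalg.norm(np.maximum(q,0),axis=1);i=np.minimum(q.max(1),0)
    return np.minimum(np.abs(o+i),6).sum()
r=min((minimize(err,[555+dx,-26+dy,.168],method="Nelder-Mead",options=dict(initial_simplex=np.array([[555+dx,-26+dy,.168],[560+dx,-26+dy,.168],[555+dx,-20+dy,.168],[555+dx,-26+dy,.2]]))) for dx in(-4,3) for dy in(-4,4)),key=lambda r:r.fun)
print(r.x.tolist(),r.fun/len(P))
c,s=np.cos(r.x[2]),np.sin(r.x[2])
def loc(Q): d=Q[:,:2]-r.x[:2];return np.c_[d@[c,s],d@[-s,c],Q[:,2]]
for nm,sl in(("left bar",(slice(110,225),slice(125,152))),("right bar",(slice(110,215),slice(380,410)))):
    Q=X[sl].reshape(-1,3);Q=Q[Q[:,2]>50];print(nm,np.median(loc(Q),0),len(Q))
d=dict(np.load("pics/top.npz"));T=cloud(d);mm=np.zeros(T.shape[:2],bool);mm[165:237,245:340]=1
P=T[mm&(T[...,2]>94)&(T[...,2]<104)];P=P[np.abs(loc(P)[:,1])<104];P=P[np.abs(loc(P)[:,0])<78]
print("top fit",minimize(err,r.x,method="Nelder-Mead").x,len(P))
m=np.zeros(z.shape,bool);m[45:110,:50]=1
Q=X[m&(z>3)&(z<14)];print("head foot",cv2.minEnclosingCircle(Q[:,:2].astype(np.float32)))
E
```

```text
rim z 99.55519331015911 3383
[552.1635101227466, -20.69294629977916, 0.16874341445558988] 1.4271414781471814
left bar [  -7.9 -138.1  100. ] 921
right bar [ -3.5 136.1  77.5] 818
top fit [553.7 -24.8   0.2] 248
head foot ((509.4884033203125, -334.43701171875), 27.97985076904297)
```

```bash
python3 -m crank '[[[0.2,-1,0,0,0,0],[0.2,-1,0.1,0,0,0],[0.3,-1,0.2,0,0,0],[0.3,-1,0.3,0,0,0],[0.3,-1,0.4,0,0,0],[0.3,-1,0.4,0,0,0],[0.3,-1,0.5,0,0,0],[0.2,-1,0.5,0,0,0],[0.2,-1,0.5,0,0,0],[0.1,-0.4,0.5,0,0,0],[0,0,0.3,0,0,0],[0,0,0,0,0,0]]]'; python3 - <<'E'
from h import *
from cell import ctrl
rows([510.5,-336,27],-2.973)
p=ctrl.get_image("wrist");X=cloud(p);np.savez("pics/w2.npz",**{k:p[k] for k in("color","depth","camera_matrix","R","t")})
z=X[...,2];hsv=cv2.cvtColor(p["color"],cv2.COLOR_RGB2HSV);w=(hsv[...,1]<60)&(hsv[...,2]>110)
xy=np.hypot(X[...,0]-511,X[...,1]+336)<60
for lo,hi in((4,13),(30,73),(42,50)):
    m=w&xy&(z>lo)&(z<hi);Q=X[m];print(lo,m.sum(),cv2.minEnclosingCircle(Q[:,:2].astype(np.float32)) if len(Q) else 0)
Q=X[w&xy&(z>68)];print(Q.mean(0),Q[:,2].max())
E
```

```text
clock: 4.18
eef_pos: [525.3, -317.8, 184.9]
tool_rot: [3.126, 0.018, -2.949]
force: [-0.5, -0.1, -0.3]
width: 84.9
clock 4.18 pos [ 525.3 -317.8  184.9] rot [ 3.126  0.018 -2.949] F [-0.5 -0.1 -0.3] w 84.9
shift [ 0.69 -0.58  5.24] turn [0.15 0.17 0.23]
4 638 ((509.1445007324219, -335.32159423828125), 27.758750915527344)
30 2601 ((507.0091247558594, -333.77978515625), 25.61041831970215)
42 138 ((507.1324462890625, -333.86712646484375), 25.586532592773438)
[ 510.8087731  -336.81818422   96.14620434] 237.28007858181564
```

```bash
python3 -m crank '[[[0.4,-0.4,0.5,0.15,0.17,0.23],[0.35,-0.2,0.8,0,0,0],[0,0,0.8,0,0,0],[0,0,0.5,0,0,0],[0,0,0,0,0,0]]]';python3 -c "
from h import *;rows([509.5,-335.5,27],-2.973)"
```

```text
clock: 4.65
eef_pos: [516.5, -327.7, 112.0]
tool_rot: [-3.14, 0.013, -2.957]
force: [-0.4, 0.4, -0.3]
width: 85.6
clock 4.65 pos [ 516.5 -327.7  112. ] rot [-3.14   0.013 -2.957] F [-0.4  0.4 -0.3] w 85.6
shift [ 0.31 -0.21  2.83] turn [-0.01  0.12  0.15]
```

```bash
python3 -m crank '[[[0.35,-0.25,0,0,0.12,0.15],[0,0,0.3,0,0,0],[0,0,0.6,0,0,0],[0,0,0.6,0,0,0],[0,0,0.6,0,0,0],[0,0,0.3,0,0,0],[0,0,0,0,0,0]]]';python3 -c "
from h import *;rows([509.5,-335.5,27],-2.973)"
```

```text
clock: 5.23
eef_pos: [516.4, -334.7, 46.5]
tool_rot: [-3.132, 0.013, -2.967]
force: [0.2, -0.3, 0.8]
width: 85.5
clock 5.23 pos [ 516.4 -334.7   46.5] rot [-3.132  0.013 -2.967] F [ 0.2 -0.3  0.8] w 85.5
shift [0.24 0.02 0.65] turn [-0.09  0.13  0.06]
```

```bash
python3 -m crank '[[[0.25,0,0.35,0,0.13,0],[0.1,0,0.3,0,0,0],[0,0,0.05,0,0,0],[0,0,0,0,0,0]]]';python3 -c "
from h import *;rows([509.5,-335.5,27],-2.973)"
```

```text
clock: 5.57
eef_pos: [507.1, -337.7, 26.4]
tool_rot: [-3.129, 0.002, -2.966]
force: [0.3, -0.2, 0.2]
width: 85.4
clock 5.57 pos [ 507.1 -337.7   26.4] rot [-3.129e+00  2.000e-03 -2.966e+00] F [ 0.3 -0.2  0.2] w 85.4
shift [-0.09  0.06 -0.02] turn [-0.12  0.02  0.06]
```

```bash
python3 -m crank '[[[-0.08,0.06,0,-0.1,0,0.06],[0,0,0,0,0,0]]]'; python3 -m crank '[[[0,0,0,0,0,0],[0,0,0,0,0,0],[0,0,0,0,0,0],[0,0,0,0,0,0],[0,0,0,0,0,0],[0,0,0,0,0,0],[0,0,0,0,0,0],[0,0,0,0,0,0]]]' 1
```

```text
clock: 5.73
eef_pos: [509.4, -335.6, 26.9]
tool_rot: [-3.14, 0.002, -2.974]
force: [0.5, -0.3, 0.3]
width: 85.1
clock: 6.4
eef_pos: [510.5, -335.9, 28.6]
tool_rot: [-3.139, 0.004, -2.974]
force: [-0.4, -0.7, 0.3]
width: 43.7
```

```bash
python3 -m crank '[[[0,0,-0.2,0,0,0],[0,0,-0.6,0,0,0],[0,0,-1,0,0,0],[0,0,-1,0,0,0],[0,0,-1,0,0,0],[0,0,-1,0,0,0],[0,0,-0.5,0,0,0],[0,0,0,0,0,0]]]';python3 -c "
from h import *;rows([552.5,-22,160],-2.973)"
```

```text
clock: 7.07
eef_pos: [506.7, -333.9, 192.5]
tool_rot: [3.138, -0.003, -2.974]
force: [0.3, -0.5, -1.7]
width: 44.2
clock 7.07 pos [ 506.7 -333.9  192.5] rot [ 3.138e+00 -3.000e-03 -2.974e+00] F [ 0.3 -0.5 -1.7] w 44.2
shift [-3.24  9.99  1.11] turn [ 0.04 -0.03 -0.01]
```

```bash
python3 -m crank '[[[-0.2,0.5,0,0,0,0],[-0.35,1,0,0,0,0],[-0.35,1,0,0,0,0],[-0.35,1,0,0,0,0],[-0.35,1,0,0,0,0],[-0.35,1,0,0,0,0],[-0.35,1,0,0,0,0],[-0.3,1,0,0,0,0],[-0.3,1,0,0,0,0],[-0.2,0.6,0,0,0,0],[-0.1,0.3,0,0,0,0],[0,0,0,0,0,0]]]';python3 -c "
from h import *;rows([552.5,-22,160],-2.973)"
```

```text
clock: 8.07
eef_pos: [548.7, -29.3, 181.0]
tool_rot: [3.137, -0.019, -2.98]
force: [-0.1, -0.1, -1.6]
width: 44.1
clock 8.07 pos [548.7 -29.3 181. ] rot [ 3.137 -0.019 -2.98 ] F [-0.1 -0.1 -1.6] w 44.1
shift [-0.18  0.22  0.7 ] turn [ 0.05 -0.18 -0.07]
```

Check in the top view that the tool is centred over the crate, as the two cameras differ by 4 mm; then descend.

```bash
python3 -m crank '[[[-0.15,0.2,0.2,0,-0.18,-0.07],[0,0,0.7,0,0,0],[0,0,0.7,0,0,0],[0,0,0.8,0,0,0],[0,0,0.8,0,0,0],[0,0,0.6,0,0,0],[0,0,0.3,0,0,0],[0,0,0,0,0,0]]]';python3 -c "
from h import *;rows([552.5,-22,33.5],-2.973)"
```

```text
clock: 8.73
eef_pos: [550.5, -37.2, 51.2]
tool_rot: [-3.137, -0.002, -2.985]
force: [-0.2, -1.2, -2.3]
width: 43.7
clock 8.73 pos [550.5 -37.2  51.2] rot [-3.137e+00 -2.000e-03 -2.985e+00] F [-0.2 -1.2 -2.3] w 43.7
shift [-0.15  0.49  0.59] turn [-0.04 -0.02 -0.11]
```

```bash
python3 -m crank '[[[-0.1,0.45,0,0,0,-0.1],[0,0,0.2,0,0,0],[0,0,0.2,0,0,0],[0,0,0,0,0,0]]]';python3 -c "
from h import *;rows([552.5,-22,33.5],-2.973)"
```

```text
clock: 9.07
eef_pos: [552.7, -25.2, 40.1]
tool_rot: [-3.135, 0.0, -2.977]
force: [0.3, 0.2, -1.8]
width: 44.3
clock 9.07 pos [552.7 -25.2  40.1] rot [-3.135  0.    -2.977] F [ 0.3  0.2 -1.8] w 44.3
shift [-0.01  0.11  0.22] turn [-0.06  0.   -0.04]
```

```bash
python3 -m crank '[[[0,0,0.1,-0.06,0,0],[0,0,0.06,0,0,0],[0,0,0.04,0,0,0],[0,0,0,0,0,0]]]';python3 -c "
from h import *;rows([552.5,-22,33.5],-2.973)"
```

```text
clock: 9.4
eef_pos: [554.2, -25.3, 35.1]
tool_rot: [-3.142, 0.004, -2.976]
force: [-0.6, 0.0, -2.5]
width: 44.0
clock 9.4 pos [554.2 -25.3  35.1] rot [-3.142  0.004 -2.976] F [-0.6  0.  -2.5] w 44.0
shift [0.04 0.12 0.05] turn [-0.    0.04 -0.03]
```

```bash
python3 -m crank '[[[0,0,0.04,0,0.04,0],[0,0,0,0,0,0]]]';python3 -m crank '[[[0,0,0.04,0,0,0],[0,0,0,0,0,0]]]'
```

```text
clock: 9.57
eef_pos: [554.4, -25.6, 34.1]
tool_rot: [-3.141, -0.0, -2.977]
force: [0.5, -0.4, -2.1]
width: 43.8
clock: 9.73
eef_pos: [554.6, -25.7, 33.8]
tool_rot: [-3.141, 0.0, -2.977]
force: [0.3, 0.4, -2.6]
width: 43.9
```

```bash
python3 -m crank '[[[0,0,0.05,0,0,0],[0,0,0.03,0,0,0],[0,0,0,0,0,0]]]';python3 -m crank '[[[0,0,0.04,0,0,0],[0,0,0.03,0,0,0],[0,0,0,0,0,0]]]'
```

```text
clock: 9.98
eef_pos: [554.7, -25.7, 33.9]
tool_rot: [-3.141, 0.001, -2.977]
force: [-0.0, 0.6, -3.2]
width: 44.1
clock: 10.23
eef_pos: [555.0, -25.7, 33.8]
tool_rot: [-3.141, 0.002, -2.977]
force: [0.3, -0.9, -2.3]
width: 43.9
```

```bash
python3 -m crank '[[[0,0,0,0,0,0],[0,0,0,0,0,0],[0,0,0,0,0,0],[0,0,0,0,0,0],[0,0,0,0,0,0],[0,0,0,0,0,0]]]' -1;python3 -m crank '[[[0,0,-0.4,0,0,0],[0,0,-0.8,0,0,0],[0,0,-1,0,0,0],[0,0,-1,0,0,0],[0,0,-1,0,0,0],[0,0,-1,0,0,0],[0,0,-1,0,0,0],[0,0,-1,0,0,0],[0,0,0,0,0,0]]]'; python3 - <<'E'
from h import *
from cell import ctrl
p=ctrl.get_image("wrist");X=cloud(p);np.savez("pics/w3.npz",**{k:p[k] for k in("color","depth","camera_matrix","R","t")})
z=X[...,2];hsv=cv2.cvtColor(p["color"],cv2.COLOR_RGB2HSV);w=(hsv[...,1]<60)&(hsv[...,2]>110)
xy=np.hypot(X[...,0]-553,X[...,1]+25)<45
Q=X[xy&(z>20)&(z<90)];print(len(Q),cv2.minEnclosingCircle(Q[:,:2].astype(np.float32)),np.percentile(Q[:,2],[50,99]))
rows([552,-21,200],-2.973)
cv2.imwrite("pics/w3.png",p["color"][:,:,::-1])
E
```

```text
clock: 10.73
eef_pos: [555.9, -25.7, 33.2]
tool_rot: [-3.141, 0.003, -2.977]
force: [-0.8, -0.6, 0.1]
width: 85.4
clock: 11.48
eef_pos: [553.3, -25.7, 263.7]
tool_rot: [-3.141, 0.001, -2.977]
force: [0.7, -0.7, -0.3]
width: 85.3
1622 ((551.85546875, -24.32586097717285), 25.850980758666992) [69.55322623 76.67088078]
clock 11.53 pos [552.  -25.7 261.5] rot [ 3.141e+00 -2.000e-03 -2.977e+00] F [-0.7  0.   0.1] w 85.4
shift [-0.03  0.15  2.05] turn [ 0.   -0.02 -0.04]
```

View pics/w3.png

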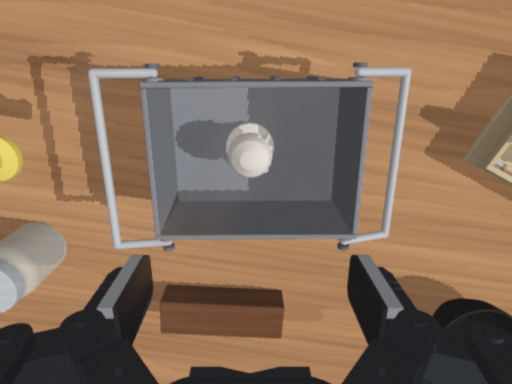

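The head stands upright in the crate, top 77 mm as expected. The bars are still out, at columns ~105 and ~400. I refit the crate and bars from this view.

```bash
cat >> h.py <<'E'
from scipy.optimize import minimize
def fit(P,x0=(552,-22,.169)):
    def err(a):
        c,s=np.cos(a[2]),np.sin(a[2]);d=P[:,:2]-a[:2]
        q=np.stack([np.abs(d@[c,s])-72.5,np.abs(d@[-s,c])-97.5],1)
        return np.minimum(np.abs(np.linalg.norm(np.maximum(q,0),axis=1)+np.minimum(q.max(1),0)),6).sum()
    x=np.array(x0);return min((minimize(err,x+[a,b,0],method="Nelder-Mead",options=dict(initial_simplex=x+[a,b,0]+np.array([[0,0,0],[4,0,0],[0,4,0],[0,0,.02]]))) for a in(-3,3) for b in(-3,3)),key=lambda r:r.fun).x
C=np.array([552.2,-21.5]);A=.169
def loc(Q,C=C): d=Q[...,:2]-C;c,s=np.cos(A),np.sin(A);return np.stack([d@[c,s],d@[-s,c],Q[...,2]],-1)
def wor(x,y,z): c,s=np.cos(A),np.sin(A);return np.array([C[0]+c*x-s*y,C[1]+s*x+c*y,z])
E
python3 - <<'E'
from h import *
np.set_printoptions(precision=1,suppress=True)
p=dict(np.load("pics/w3.npz"));X=cloud(p);L=loc(X);z=L[...,2]
m=np.zeros(z.shape,bool);m[60:255,:430]=1
r=m&(z>96.5)&(z<103.5)&(abs(L[...,0])<80)&(abs(L[...,1])<104);r[:,:140]=0
print(fit(X[r]))
for s in(1,-1):
    Q=L[m&(L[...,1]*s>120)&(L[...,1]*s<150)&(abs(L[...,0])<60)&(z>50)];print(s,len(Q),np.median(Q,0),Q.std(0))
rows(wor(0,137,140),-2.973)
E
```

```text
[552.1 -20.6   0.2]
1 1046 [ -5.2 137.   77.6] [34.6  2.1  1.4]
-1 1181 [  -5.7 -136.9  100. ] [34.6  2.1  1.4]
clock 11.53 pos [552.  -25.7 261.5] rot [ 3.1 -0.  -3. ] F [-0.7  0.   0.1] w 85.4
shift [-0.   4.7  4. ] turn [ 0. -0. -0.]
```

```bash
python3 -m crank '[[[0,1,0.3,0,0,0],[0,1,0.6,0,0,0],[0,1,0.8,0,0,0],[0,1,0.8,0,0,0],[0,0.4,0.8,0,0,0],[0,0,0.5,0,0,0],[0,0,0,0,0,0]]]' 0.3;python3 -c "
from h import *;rows(wor(0,137,62),-2.973)"
```

```text
clock: 12.12
eef_pos: [528.2, 106.9, 144.1]
tool_rot: [-3.14, 0.0, -2.982]
force: [-0.2, 0.3, -0.1]
width: 30.2
clock 12.12 pos [528.2 106.9 144.1] rot [-3.14   0.    -2.982] F [-0.2  0.3 -0.1] w 30.2
shift [-0.07  0.22  2.74] turn [-0.02  0.   -0.09]
```

```bash
python3 -m crank '[[[-0.05,0.2,0,0,0,-0.09],[0,0,0.4,0,0,0],[0,0,0.3,0,0,0],[0,0,0,0,0,0]]]';python3 -c "
from h import *;rows(wor(0,137,62),-2.973)"
```

```text
clock: 12.45
eef_pos: [528.5, 113.1, 123.3]
tool_rot: [-3.139, -0.001, -2.972]
force: [-0.1, 0.6, -1.4]
width: 30.0
clock 12.45 pos [528.5 113.1 123.3] rot [-3.139e+00 -1.000e-03 -2.972e+00] F [-0.1  0.6 -1.4] w 30.0
shift [-0.03  0.02  2.04] turn [-0.02 -0.01  0.01]
```

```bash
python3 -m crank '[[[0,0,0.4,0,0,0],[0,0,0.5,0,0,0],[0,0,0.5,0,0,0],[0,0,0.4,0,0,0],[0,0,0.2,0,0,0],[0,0,0,0,0,0]]]';python3 -c "
from h import *;rows(wor(0,137,62),-2.973)"
```

```text
clock: 12.95
eef_pos: [534.1, 110.7, 66.8]
tool_rot: [-3.139, 0.01, -2.978]
force: [0.9, -0.7, 0.3]
width: 29.7
clock 12.95 pos [534.1 110.7  66.8] rot [-3.139  0.01  -2.978] F [ 0.9 -0.7  0.3] w 29.7
shift [0.15 0.12 0.16] turn [-0.03  0.09 -0.04]
```

```bash
python3 -m crank '[[[0.15,0.12,0.15,0,0.09,-0.04],[0,0,0,0,0,0]]]'; python3 -m crank '[[[0,0,0,0,0,0],[0,0,0,0,0,0],[0,0,0,0,0,0],[0,0,0,0,0,0]]]' 1;python3 -c "
from h import *;rows(wor(0,137,62),-2.973);print(loc(np.array([*__import__('cell').ctrl.read_state()['eef_pos']])))"
```

```text
clock: 13.12
eef_pos: [529.6, 113.2, 63.2]
tool_rot: [-3.139, 0.001, -2.974]
force: [-0.5, 0.7, -0.5]
width: 30.0
clock: 13.45
eef_pos: [529.7, 115.7, 64.9]
tool_rot: [-3.141, 0.003, -2.973]
force: [0.3, 0.4, -2.4]
width: 5.5
clock 13.45 pos [529.7 115.7  64.9] rot [-3.141e+00  3.000e-03 -2.973e+00] F [ 0.3  0.4 -2.4] w 5.5
shift [ 0.03 -0.07  0.1 ] turn [-0.    0.03  0.  ]
[  0.94024842 139.02022775  64.92987378]
```

```bash
python3 -m crank '[[[0,0.08,-0.42,0,0,0],[0,-0.03,-0.45,0,0,0],[0,-0.14,-0.41,0,0,0],[0,-0.24,-0.36,0,0,0],[0,-0.32,-0.28,0,0,0],[0,-0.39,-0.19,0,0,0],[0,0,0,0,0,0]]]';python3 -c "
from h import *;rows(wor(0,137,62),-2.973);print(loc(np.array([*__import__('cell').ctrl.read_state()['eef_pos']])))"
```

```text
clock: 14.03
eef_pos: [534.5, 88.7, 130.5]
tool_rot: [3.135, 0.004, -2.969]
force: [1.6, -2.3, -10.0]
width: 5.1
clock 14.03 pos [534.5  88.7 130.5] rot [ 3.135  0.004 -2.969] F [  1.6  -2.3 -10. ] w 5.1
shift [0.04 0.83 2.29] turn [0.06 0.03 0.04]
[  1.11171384 111.60009031 130.49085321]
```

```bash
python3 -m crank '[[[0,-0.54,0,0,0,0],[0,-0.44,0.03,0,0,0],[0,-0.42,0.14,0,0,0],[0,-0.37,0.23,0,0,0],[0,-0.3,0.32,0,0,0],[0,0,0,0,0,0]]]';python3 -c "
from h import *;rows(wor(0,44,97),-2.973);print(loc(np.array([*__import__('cell').ctrl.read_state()['eef_pos']])))"
```

```text
clock: 14.53
eef_pos: [546.3, 30.7, 113.7]
tool_rot: [3.127, 0.01, -2.968]
force: [0.9, 3.6, -6.6]
width: 4.9
clock 14.53 pos [546.3  30.7 113.7] rot [ 3.127  0.01  -2.968] F [ 0.9  3.6 -6.6] w 4.9
shift [ 0.11 -0.29  0.55] turn [0.14 0.1  0.05]
[  2.95973195  52.43087276 113.71514188]
```

```bash
python3 -m crank '[[[0,-0.18,0.3,0.14,0.1,0],[0,-0.1,0.3,0,0,0],[0,-0.05,0.25,0,0,0],[0,0,0.1,0,0,0],[0,0,0,0,0,0]]]';python3 -c "
from h import *;rows(wor(0,44,97),-2.973);print(loc(np.array([*__import__('cell').ctrl.read_state()['eef_pos']])))"
```

```text
clock: 14.95
eef_pos: [546.3, 21.6, 90.5]
tool_rot: [3.141, -0.004, -2.965]
force: [-1.0, 1.1, -0.5]
width: 5.2
clock 14.95 pos [546.3  21.6  90.5] rot [ 3.141 -0.004 -2.965] F [-1.   1.1 -0.5] w 5.2
shift [ 0.05  0.02 -0.22] turn [ 0.   -0.04  0.08]
[ 1.47997197 43.46149624 90.51288281]
```

```bash
python3 -m crank '[[[0,0,0,0,0,0],[0,0,0,0,0,0],[0,0,0,0,0,0],[0,0,-0.5,0,0,0],[0,0,-1,0,0,0],[0,0,-1,0,0,0],[0,-0.5,-1,0,0,0],[0,-1,-1,0,0,0],[0,-1,-1,0,0,0],[0,-1,-0.3,0,0,0],[0,-1,0,0,0,0],[0,0,0,0,0,0]]]' 0.3;python3 - <<'E'
from h import *
from cell import ctrl
np.set_printoptions(precision=1,suppress=True)
p=ctrl.get_image("wrist");X=cloud(p);L=loc(X);z=L[...,2];np.savez("pics/w4.npz",**{k:p[k] for k in("color","depth","camera_matrix","R","t")})
for a,b in((30,60),(-150,-120)):
    Q=L[(L[...,1]>a)&(L[...,1]<b)&(abs(L[...,0])<60)&(z>85)&(z<125)];print(a,len(Q),np.median(Q,0) if len(Q) else 0,Q.std(0))
rows(wor(0,-137,85),-2.973)
E
```

```text
clock: 15.95
eef_pos: [573.6, -117.5, 266.1]
tool_rot: [-3.133, -0.01, -2.954]
force: [0.1, -0.5, -0.3]
width: 30.1
30 1252 [ -5.4  41.6 107.8] [34.4  2.2  1.5]
-150 1092 [  -5.5 -138.   100.1] [34.6  2.3  1.2]
clock 16.0 pos [ 573.3 -114.1  265.8] rot [-3.1 -0.  -3. ] F [-0.5  0.8  1.1] w 29.4
shift [ 0.1 -1.4  6. ] turn [-0.1 -0.1  0.2]
```

```bash
python3 -m crank '[[[0.1,-0.7,0.5,-0.1,-0.1,0.2],[0,-0.7,1,0,0,0],[0,0,1,0,0,0],[0,0,1,0,0,0],[0,0,0.7,0,0,0],[0,0,0,0,0,0]]]';python3 -c "
from h import *;rows(wor(0,-137.5,84),-2.973)"
```

```text
clock: 16.5
eef_pos: [579.4, -153.1, 132.8]
tool_rot: [3.135, 0.002, -2.97]
force: [-0.6, 0.9, -0.9]
width: 29.9
clock 16.5 pos [ 579.4 -153.1  132.8] rot [ 3.135e+00  2.000e-03 -2.970e+00] F [-0.6  0.9 -0.9] w 29.9
shift [ 0.16 -0.12  1.62] turn [0.07 0.02 0.03]
```

```bash
python3 -m crank '[[[0.15,-0.12,0,0.07,0,0],[0,0,0.4,0,0,0],[0,0,0.5,0,0,0],[0,0,0.4,0,0,0],[0,0,0.2,0,0,0],[0,0,0,0,0,0]]]';python3 -c "
from h import *;rows(wor(0,-137.5,84),-2.973)"
```

```text
clock: 17.0
eef_pos: [577.6, -154.8, 87.7]
tool_rot: [-3.139, 0.006, -2.965]
force: [-0.7, 0.3, 1.0]
width: 29.9
clock 17.0 pos [ 577.6 -154.8   87.7] rot [-3.139  0.006 -2.965] F [-0.7  0.3  1. ] w 29.9
shift [ 0.09 -0.06  0.12] turn [-0.02  0.06  0.07]
```

```bash
python3 -m crank '[[[0.1,-0.06,0.15,0,0.06,0.07],[0,0,0,0,0,0]]]'; python3 -m crank '[[[0,0,0,0,0,0],[0,0,0,0,0,0],[0,0,0,0,0,0],[0,0,0,0,0,0]]]' 1;python3 -c "
from h import *;rows(wor(0,-137.5,84),-2.973);print(loc(np.array([*__import__('cell').ctrl.read_state()['eef_pos']])))"
```

```text
clock: 17.17
eef_pos: [575.8, -157.1, 84.2]
tool_rot: [-3.139, 0.002, -2.972]
force: [0.0, -0.1, -0.3]
width: 30.0
clock: 17.5
eef_pos: [576.6, -157.6, 85.9]
tool_rot: [-3.137, 0.004, -2.973]
force: [0.0, -0.2, -2.1]
width: 5.1
clock 17.5 pos [ 576.6 -157.6   85.9] rot [-3.137  0.004 -2.973] F [ 0.  -0.2 -2.1] w 5.1
shift [0.04 0.02 0.06] turn [-0.04  0.04  0.  ]
[   1.15951742 -138.22473862   85.86911557]
```

```bash
python3 -m crank '[[[0,0.12,-0.45,0,0,0],[0,0.24,-0.4,0,0,0],[0,0.34,-0.32,0,0,0],[0,0.42,-0.21,0,0,0],[0,0.42,-0.08,0,0,0],[0,0,0,0,0,0]]]';python3 -c "
from h import *;rows(wor(0,-44,97),-2.973);print(loc(np.array([*__import__('cell').ctrl.read_state()['eef_pos']])))"
```

```text
clock: 18.0
eef_pos: [568.6, -110.6, 133.3]
tool_rot: [-3.133, 0.006, -2.974]
force: [2.1, 0.8, -12.0]
width: 5.2
clock 18.0 pos [ 568.6 -110.6  133.3] rot [-3.133  0.006 -2.974] F [  2.1   0.8 -12. ] w 5.2
shift [0.05 1.56 1.2 ] turn [-0.08  0.06 -0.01]
[  1.16912668 -90.54484075 133.33455773]
```

```bash
python3 -m crank '[[[0,0.36,0.08,-0.08,0,0],[0,0.42,0.12,0,0,0],[0,0.37,0.23,0,0,0],[0,0.29,0.32,0,0,0],[0,0.2,0.36,0,0,0],[0,0.05,0.2,0,0,0],[0,0,0,0,0,0]]]';python3 -c "
from h import *;rows(wor(0,-44,90.5),-2.973);print(loc(np.array([*__import__('cell').ctrl.read_state()['eef_pos']])))"
```

```text
clock: 18.58
eef_pos: [560.8, -61.5, 98.1]
tool_rot: [-3.133, 0.011, -2.975]
force: [2.3, -4.0, -3.8]
width: 5.1
clock 18.58 pos [560.8 -61.5  98.1] rot [-3.133  0.011 -2.975] F [ 2.3 -4.  -3.8] w 5.1
shift [ 0.06 -0.1   0.25] turn [-0.08  0.11 -0.02]
[  1.7521652  -40.86301223  98.06229706]
```

```bash
python3 -m crank '[[[0,0,0.2,0,0,0],[0,-0.03,0.15,-0.08,0.1,0],[0,0,0.1,0,0,0],[0,0,0.1,0,0,0],[0,0,0,0,0,0]]]';python3 -c "
from h import *;rows(wor(0,-44,90.5),-2.973);print(loc(np.array([*__import__('cell').ctrl.read_state()['eef_pos']])))"
```

```text
clock: 19.0
eef_pos: [561.9, -61.3, 94.8]
tool_rot: [3.14, 0.004, -2.973]
force: [0.3, -2.7, -5.0]
width: 5.0
clock 19.0 pos [561.9 -61.3  94.8] rot [ 3.14   0.004 -2.973] F [ 0.3 -2.7 -5. ] w 5.0
shift [ 0.1  -0.1   0.14] turn [0.01 0.04 0.  ]
[  2.88564109 -40.90253574  94.83849586]
```

Looks at its stop; open, lift and check.

```bash
python3 -m crank '[[[0,0,0,0,0,0],[0,0,0,0,0,0],[0,0,0,0,0,0],[0,0,-0.5,0,0,0],[0,0,-1,0,0,0],[0,0,-1,0,0,0],[0,0.5,-1,0,0,0],[0,1,-1,0,0,0],[0,0,-1,0,0,0],[0,0,0,0,0,0]]]' 0.3;python3 - <<'E'
from h import *
from cell import ctrl
np.set_printoptions(precision=1,suppress=True)
p=ctrl.get_image("wrist");X=cloud(p);L=loc(X);z=L[...,2];np.savez("pics/w5.npz",**{k:p[k] for k in("color","depth","camera_matrix","R","t")})
for a,b in((30,60),(-60,-30)):
    Q=L[(L[...,1]>a)&(L[...,1]<b)&(abs(L[...,0])<60)&(z>90)&(z<125)];print(a,len(Q),np.median(Q,0) if len(Q) else 0,Q.std(0))
r=(z>96.5)&(z<102.5)&(abs(L[...,0])<80)&(abs(L[...,1])<104)
print(r.sum(),fit(X[r]))
Q=L[(np.hypot(L[...,0],L[...,1])<45)&(z>60)&(z<85)];print("head",Q[:,2].max(),np.median(Q,0))
rows(wor(0,0,250),-2.973)
cv2.imwrite("pics/w5.png",p["color"][:,:,::-1])
E
```

```text
clock: 19.83
eef_pos: [552.3, -10.7, 263.1]
tool_rot: [3.129, -0.004, -2.974]
force: [1.1, -1.5, -0.1]
width: 30.0
30 1154 [ -5.6  42.7 108. ] [34.7  2.3  1.2]
-60 1165 [ -5.6 -40.9 108.6] [34.5  2.3  1.2]
4535 [552.2 -20.5   0.2]
head 77.55259786429063 [-1.9 -4.6 70.7]
clock 19.88 pos [550.9  -9.2 260.7] rot [ 3.1 -0.  -3. ] F [-1.   0.5  0.2] w 29.9
shift [ 0.  -0.4  0.3] turn [ 0.1 -0.1 -0. ]
```

View pics/w5.png

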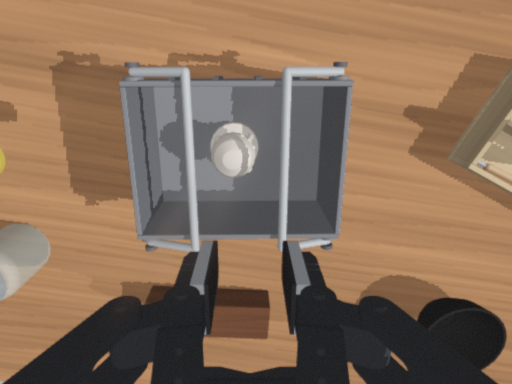

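Both bails lie in, bars near ±42 mm and tops at about 108; the head stands between them. Next is the tray.

```bash
sed -i 's/^C=.*;A=.169/C=np.array([552.1,-20.7]);A=.169/' h.py; python3 -m crank '[[[0,1,0,0,0,-0.95],[-0.1,0.99,0,0,0,-0.95],[-0.2,0.98,0,0,0,-0.95],[-0.29,0.96,0,0,0,-0.95],[-0.39,0.92,0,0,0,-0.95],[-0.48,0.88,0,0,0,-0.95],[-0.56,0.83,0,0,0,-0.95],[-0.64,0.77,0,0,0,-0.95],[-0.71,0.7,0,0,0,-0.95],[-0.78,0.63,0,0,0,-0.95],[-0.84,0.55,0,0,0,-0.95],[0,0,0,0,0,0]]]' 0.05;python3 - <<'E'
from h import *
from cell import ctrl
s=ctrl.read_state();print(s["qpos"].round(2))
p=ctrl.get_image("wrist");X=cloud(p);z=X[...,2];np.savez("pics/w6.npz",**{k:p[k] for k in("color","depth","camera_matrix","R","t")})
near=np.hypot(X[...,0]-496,X[...,1]-333)<125
for lo,hi in((40,50),(95,112)):
    m=(near&(z>lo)&(z<hi)).astype(np.uint8);m=cv2.morphologyEx(m,cv2.MORPH_OPEN,np.ones((2,2)))>0
    print(lo,m.sum(),box(X,m),np.median(z[m]))
rows([496,333,180],np.radians(-107.8))
cv2.imwrite("pics/w6.png",p["color"][:,:,::-1])
E
```

```text
clock: 20.88
eef_pos: [479.6, 324.9, 248.2]
tool_rot: [3.104, -0.001, -1.834]
force: [-0.3, 1.6, 0.4]
width: 40.5
[-0.43  0.53 -0.3   1.67  0.15  0.99  2.1 ]
40 3756 ((496.9736633300781, 349.1346435546875), (203.31613159179688, 142.3296356201172), 72.08540344238281) nan
95 2358 ((501.8498229980469, 364.15380859375), (178.54171752929688, 18.68667984008789), 71.15370178222656) nan
clock 20.93 pos [480.4 321.3 247.6] rot [ 3.104 -0.005 -1.84 ] F [ 0.1  0.3 -0.3] w 40.4
shift [-0.53 -0.48  2.23] turn [ 0.35 -0.06  0.4 ]
```

View pics/w6.png

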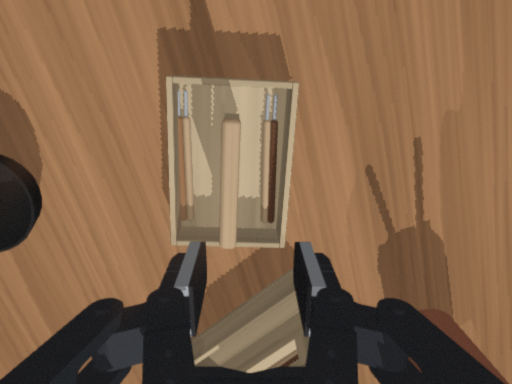

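The tray is in view (cols 167–297, rows 77–247, bar at column 230). I measure it within those pixels. Joint 7 would run out at the crate, so I'll turn a half turn back to the other grasp.

```bash
python3 - <<'E'
from h import *
p=dict(np.load("pics/w6.npz"));X=cloud(p);z=X[...,2]
g=np.zeros(z.shape,bool);g[70:250,160:305]=1
for lo,hi in((41,50),(100,112)):
    m=(g&(z>lo)&(z<hi)).astype(np.uint8);m=cv2.morphologyEx(m,cv2.MORPH_OPEN,np.ones((2,2)))>0
    print(lo,m.sum(),box(X,m),np.median(z[m]))
E
python3 -m crank '[[[-0.3,-0.3,0,0.3,0,1],[0,0,0,0,0,1],[0,0,0,0,0,1],[0,0,0,0,0,1],[0,0,0,0,0,1],[0,0,0,0,0,1],[0,0,0,0,0,1],[0,0,0,0,0,1],[0,0,0,0,0,1],[0,0,0,0,0,1],[0,0,0,0,0,1],[0,0,0,0,0,1]]]'
python3 -m crank '[[[0,0,0,0,0,1],[0,0,0,0,0,1],[0,0,0,0,0,1],[0,0,0,0,0,1],[0,0,0,0,0,1],[0,0,0,0,0,1],[0,0,0,0,0,1],[0,0,0,0,0,1],[0,0,0,0,0,1],[0,0,0,0,0,1],[0,0,0,0,0,1],[0,0,0,0,0,1]]]'
python3 -c "
from h import *;rows([496,333,180],np.radians(72.2))"
```

```text
41 3669 ((497.0792541503906, 348.99981689453125), (203.30661010742188, 142.33316040039062), 72.16641998291016) nan
100 2343 ((504.44378662109375, 363.66876220703125), (177.52203369140625, 17.778406143188477), 72.57926177978516) nan
clock: 21.93
eef_pos: [490.9, 307.2, 230.1]
tool_rot: [-3.112, -0.03, 3.096]
force: [-0.1, 0.2, 0.1]
width: 40.5
clock: 22.93
eef_pos: [490.5, 284.0, 216.4]
tool_rot: [-3.083, 0.041, 1.736]
force: [-0.4, 0.6, 0.4]
width: 40.7
clock 22.93 pos [490.5 284.  216.4] rot [-3.083  0.041  1.736] F [-0.4  0.6  0.4] w 40.7
shift [1.63 0.52 1.12] turn [-0.46  0.52  4.53]
```

```bash
python3 -m crank '[[[0.5,0.3,-0.3,-0.25,0.26,0.9],[0.5,0.3,-0.3,-0.25,0.26,0.9],[0.3,0.2,-0.3,0,0,0.9],[0,0.2,-0.3,0,0,0.9],[0,0.2,0,0,0,0.9],[0,0,0,0,0,0]]]';python3 - <<'E'
from h import *
from cell import ctrl
p=ctrl.get_image("wrist");X=cloud(p);z=X[...,2];np.savez("pics/w7.npz",**{k:p[k] for k in("color","depth","camera_matrix","R","t")})
t=np.radians(72.2);e=np.array([np.cos(t),np.sin(t)]);f=np.array([np.sin(t),-np.cos(t)])
D=X[...,:2]-[496.5,332];u=D@e;v=D@f;n=(abs(u)<105)&(abs(v)<80)
m=n&(z>102)&(z<111)&(abs(v)<20);print("bar",m.sum(),np.percentile(u[m],[2,50,98]).round(1),np.percentile(v[m],[2,50,98]).round(1),"tilt deg",np.degrees(np.polyfit(u[m],v[m],1)[0]))
m=n&(z>42)&(z<48);print("rim",m.sum(),np.percentile(u[m],[2,5,95,98]).round(1),np.percentile(v[m],[2,5,95,98]).round(1))
rows([496,333,180],np.radians(72.2))
cv2.imwrite("pics/w7.png",p["color"][:,:,::-1])
E
```

```text
clock: 23.43
eef_pos: [524.6, 313.3, 244.7]
tool_rot: [-3.133, 0.005, 1.216]
force: [-0.1, -0.1, -0.4]
width: 40.7
bar 2574 [-52.6   9.2  60.1] [-10.4  -2.4   4.8] tilt deg -0.007041327611406608
rim 4440 [-86.3 -84.9  91.   91.8] [-66.2 -65.4  59.7  60.5]
clock 23.48 pos [524.1 313.1 244.6] rot [-3.132  0.006  1.22 ] F [-0.2 -0.5 -0. ] w 40.6
shift [ 0.31 -1.09  2.16] turn [-0.09  0.05 -0.39]
```

View pics/w7.png

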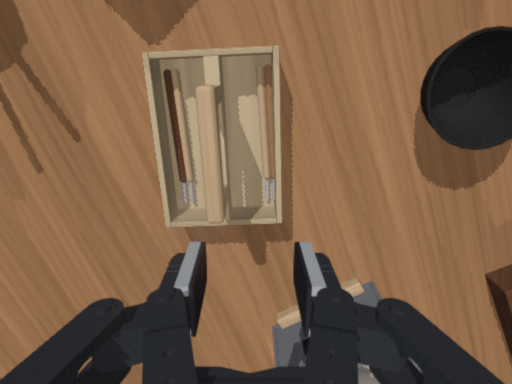

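```bash
python3 -m crank '[[[0.1,-0.4,0.3,-0.09,0.05,-0.39],[0.15,-0.4,0.3,0,0,0],[0.1,-0.3,0.3,0,0,0],[0,0,0.6,0,0,0],[0,0,0.3,0,0,0],[0,0,0,0,0,0]]]';python3 -c "
from h import *;rows([494.7,335.6,77],np.radians(72.2))"
```

```text
clock: 23.98
eef_pos: [493.1, 327.9, 185.3]
tool_rot: [-3.138, 0.007, 1.268]
force: [-0.5, -0.4, 0.5]
width: 40.3
clock 23.98 pos [493.1 327.9 185.3] rot [-3.138  0.007  1.268] F [-0.5 -0.4  0.5] w 40.3
shift [ 0.29 -0.01  3.61] turn [-0.03  0.07  0.08]
```

```bash
python3 -m crank '[[[0.3,0,0.4,0,0.07,0.08],[0,0,0.6,0,0,0],[0,0,0.6,0,0,0],[0,0,0.3,0,0,0],[0,0,0,0,0,0]]]';python3 -c "
from h import *;rows([494.7,335.6,77],np.radians(72.2))"
```

```text
clock: 24.4
eef_pos: [498.5, 337.1, 125.6]
tool_rot: [-3.14, -0.004, 1.258]
force: [-0.2, 0.7, 0.5]
width: 40.5
clock 24.4 pos [498.5 337.1 125.6] rot [-3.14  -0.004  1.258] F [-0.2  0.7  0.5] w 40.5
shift [-0.09 -0.1   1.62] turn [-0.01 -0.04 -0.02]
```

```bash
python3 -m crank '[[[-0.05,-0.1,0.3,0,-0.04,0],[0,0,0.5,0,0,0],[0,0,0.5,0,0,0],[0,0,0.25,0,0,0],[0,0,0,0,0,0]]]';python3 -c "
from h import *;rows([494.7,335.6,77],np.radians(72.2))"
```

```text
clock: 24.82
eef_pos: [497.4, 337.8, 78.6]
tool_rot: [3.14, -0.004, 1.258]
force: [-0.3, 0.3, -0.8]
width: 40.8
clock 24.82 pos [497.4 337.8  78.6] rot [ 3.14  -0.004  1.258] F [-0.3  0.3 -0.8] w 40.8
shift [-0.1  -0.06  0.05] turn [ 0.02 -0.03 -0.02]
```

```bash
python3 -m crank '[[[-0.1,-0.06,0.05,0.02,-0.03,-0.02],[0,0,0,0,0,0]]]';python3 -m crank '[[[0,0,0,0,0,0],[0,0,0,0,0,0],[0,0,0,0,0,0],[0,0,0,0,0,0],[0,0,0,0,0,0],[0,0,0,0,0,0]]]' 1;python3 -m crank '[[[0,0,-0.2,0,0,0],[0,0,-0.3,0,0,0],[0,0,0,0,0,0]]]';python3 -c "
from h import *;rows([494.7,335.6,77],np.radians(72.2))"
```

```text
clock: 24.98
eef_pos: [494.9, 335.5, 77.6]
tool_rot: [3.141, -0.001, 1.26]
force: [0.4, 0.1, 0.1]
width: 40.8
clock: 25.48
eef_pos: [495.2, 335.8, 79.3]
tool_rot: [3.14, -0.002, 1.26]
force: [-0.0, 0.7, -3.4]
width: 14.8
clock: 25.73
eef_pos: [494.3, 335.4, 94.7]
tool_rot: [-3.141, -0.0, 1.26]
force: [0.6, 0.6, -3.5]
width: 14.9
clock 25.73 pos [494.3 335.4  94.7] rot [-3.141 -0.     1.26 ] F [ 0.6  0.6 -3.5] w 14.9
shift [0.01 0.01 0.59] turn [-0. -0. -0.]
```

```bash
python3 -m crank '[[[0,0,-0.5,0,0,0],[0,0,-1,0,0,0],[0,0,-1,0,0,0],[0,0,-1,0,0,0],[0,0,-0.8,0,0,0],[-0.3,0,-0.5,0,0,-0.7],[-0.5,0,-0.3,0,0,-0.8],[-0.5,0,0,0,0,-0.8],[-0.5,0,0,0,0,-0.8],[-0.5,0,0,0,0,-0.8],[-0.5,0,0,0,0,-0.7],[0,0,0,0,0,0]]]';python3 -c "
from h import *;rows(wor(0,0,225),A+np.pi/2)"
```

```text
clock: 26.73
eef_pos: [485.0, 249.4, 259.2]
tool_rot: [3.139, -0.001, 1.768]
force: [-0.0, -1.5, -3.1]
width: 14.5
clock 26.73 pos [485.  249.4 259.2] rot [ 3.139e+00 -1.000e-03  1.768e+00] F [-0.  -1.5 -3.1] w 14.5
shift [-9.27  0.43  1.13] turn [ 0.02 -0.01  0.27]
```

```bash
python3 -m crank '[[[-0.4,0,0,0,0,0.27],[-0.8,0.05,0,0,0,0],[-1,0.05,0,0,0,0],[-1,0.05,0,0,0,0],[-1,0.05,0,0,0,0],[-1,0.05,0,0,0,0],[-1,0.05,0,0,0,0],[-1,0,0,0,0,0],[-0.8,0,0,0,0,0],[-0.5,0,0,0,0,0],[-0.3,0,0,0,0,0],[0,0,0,0,0,0]]]';python3 -c "
from h import *;rows(wor(0,0,225),A+np.pi/2)"
```

```text
clock: 27.73
eef_pos: [537.7, -23.8, 258.8]
tool_rot: [3.137, -0.0, 1.713]
force: [0.0, -0.8, -4.1]
width: 15.1
clock 27.73 pos [537.7 -23.8 258.8] rot [ 3.137 -0.     1.713] F [ 0.  -0.8 -4.1] w 15.1
shift [0.03 0.49 1.13] turn [ 0.04 -0.   -0.26]
```

```bash
python3 -m crank '[[[0,0.3,0,0.04,0,-0.26],[0,0.2,0.4,0,0,0],[0,0,0.5,0,0,0],[0,0,0.3,0,0,0],[0,0,0,0,0,0],[0,0,0,0,0,0]]]';python3 - <<'E'
from h import *
from cell import ctrl
rows(wor(0,0,187.3),A+np.pi/2)
s=ctrl.read_state();e=s["eef_pos"]
for n in("top","wrist"):
    p=ctrl.get_image(n);X=cloud(p);np.savez(f"pics/{n}8.npz",**{k:p[k] for k in("color","depth","camera_matrix","R","t")})
    L=loc(X);z=L[...,2];zb=e[2]-79.3
    print(n,"tcp in crate",loc(e).round(1))
    g=(abs(L[...,0])<85)&(abs(L[...,1])<110)
    m=g&(abs(z-zb-45)<5);Q=L[m]
    print(m.sum(),"rim x",np.percentile(Q[:,0],[1,99]).round(1),"y",np.percentile(Q[:,1],[1,99]).round(1),np.median(Q[:,2]-zb), cv2.minAreaRect(Q[:,:2].astype(np.float32)))
E
```

```text
clock: 28.23
eef_pos: [552.3, -14.8, 218.7]
tool_rot: [-3.14, -0.005, 1.74]
force: [1.1, -0.9, -3.9]
width: 15.1
clock 28.23 pos [552.3 -14.8 218.7] rot [-3.14  -0.005  1.74 ] F [ 1.1 -0.9 -3.9] w 15.1
shift [-0.2  -0.04  1.05] turn [-0.02 -0.05  0.01]
top tcp in crate [  1.2   5.8 218.7]
161 rim x [-62.8  65. ] y [-88.8  90.8] 45.25859447469861 ((1.2484550476074219, 1.05902099609375), (128.28961181640625, 179.97671508789062), 0.15639661252498627)
wrist tcp in crate [  1.2   5.8 218.7]
11091 rim x [-63.8  63.1] y [-78.5  95.7] 44.79205460267957 ((-0.24668121337890625, 5.943511962890625), (128.67787170410156, 179.6178741455078), 0.00010401930921943858)
```

Both cameras agree that the tray is square and about 6 mm too far along crate +y. I correct that and lower.

```bash
python3 -m crank '[[[-0.2,0,0,-0.02,-0.05,0],[0,0,0.2,0,0,0],[0,0,0.3,0,0,0],[0,0,0.15,0,0,0],[0,0,0,0,0,0]]]';python3 -c "
from h import *;rows(wor(1,0,187.3),A+np.pi/2)"
```

```text
clock: 28.75
eef_pos: [554.9, -21.6, 199.9]
tool_rot: [3.136, 0.002, 1.74]
force: [-0.4, -0.4, -3.6]
width: 14.8
clock 28.75 pos [554.9 -21.6 199.9] rot [3.136e+00 2.000e-03 1.740e+00] F [-0.4 -0.4 -3.6] w 14.8
shift [ 0.05 -0.05  0.42] turn [0.05 0.02 0.  ]
```

```bash
python3 -m crank '[[[0.04,-0.05,0.1,0.05,0.02,0],[0,0,0.15,0,0,0],[0,0,0.08,0,0,0],[0,0,0,0,0,0]]]';python3 -c "
from h import *;rows(wor(1,0,187.3),A+np.pi/2)"
```

```text
clock: 29.08
eef_pos: [552.9, -20.7, 188.6]
tool_rot: [-3.141, -0.001, 1.74]
force: [0.3, -0.1, -3.2]
width: 15.1
clock 29.08 pos [552.9 -20.7 188.6] rot [-3.141e+00 -1.000e-03  1.740e+00] F [ 0.3 -0.1 -3.2] w 15.1
shift [0.   0.01 0.04] turn [-0.01 -0.01  0.  ]
```

```bash
python3 -m crank '[[[0,0,0.04,0,0,0],[0,0,0,0,0,0]]]';python3 -m crank '[[[0,0,0.05,0,0,0],[0,0,0.05,0,0,0]]]';python3 -m crank '[[[0,0,0.06,0,0,0],[0,0,0.06,0,0,0]]]'
```

```text
clock: 29.25
eef_pos: [553.2, -20.8, 187.3]
tool_rot: [-3.141, -0.001, 1.74]
force: [0.2, -0.3, -3.6]
width: 14.8
clock: 29.42
eef_pos: [553.5, -20.9, 187.0]
tool_rot: [3.141, -0.002, 1.74]
force: [-5.4, 2.3, 13.6]
width: 15.1
clock: 29.58
eef_pos: [553.4, -20.9, 187.0]
tool_rot: [3.139, -0.004, 1.74]
force: [-4.5, 0.9, 11.2]
width: 14.8
```

```bash
python3 -m crank '[[[0,0,0,0,0,0],[0,0,0,0,0,0]]]'; python3 -m crank '[[[0,0,0,0,0,0],[0,0,0,0,0,0],[0,0,0,0,0,0],[0,0,0,0,0,0],[0,0,0,0,0,0],[0,0,-0.3,0,0,0],[0,0,-0.6,0,0,0],[0,0,-1,0,0,0],[0,0,-1,0,0,0],[0,0,-1,0,0,0],[0,0,-1,0,0,0],[0,0,0,0,0,0]]]' 0.05
python3 - <<'E'
from h import *
from cell import ctrl
for n in("top","wrist","scene"):
    p=ctrl.get_image(n);X=cloud(p);L=loc(X);z=L[...,2];cv2.imwrite(f"pics/{n}9.png",p["color"][:,:,::-1])
    g=(abs(L[...,0])<85)&(abs(L[...,1])<110)
    m=g&(abs(z-153)<4);Q=L[m]
    print(n,m.sum(),"rim z",np.median(Q[:,2]), cv2.minAreaRect(Q[:,:2].astype(np.float32)))
    for s in(1,-1):
        print(s, "rim z y-end",np.median(Q[Q[:,1]*s>75,2]),"x-side",np.median(Q[Q[:,0]*s>55,2]))
    if n=="scene": cv2.imwrite("pics/s9.png",cv2.resize(p["color"][110:320,90:360,::-1],None,fx=2.9,fy=2.8,interpolation=cv2.INTER_CUBIC))
E
```

```text
clock: 29.75
eef_pos: [553.8, -21.0, 188.3]
tool_rot: [3.137, -0.004, 1.74]
force: [-0.6, -0.8, -3.7]
width: 15.1
clock: 30.75
eef_pos: [553.6, -22.8, 344.6]
tool_rot: [3.137, -0.002, 1.738]
force: [1.5, -1.0, 0.4]
width: 40.7
top 136 rim z 152.67725180188188 ((2.225738525390625, 38.441734313964844), (92.30838012695312, 128.9009552001953), 89.73377990722656)
1 rim z y-end 153.17853079494589 x-side 152.59639293339993
-1 rim z y-end nan x-side 152.64957643129168
wrist 4195 rim z 152.53781541069105 ((0.6899185180664062, -1.0314102172851562), (180.49090576171875, 128.30215454101562), 89.98229217529297)
1 rim z y-end 152.61502851396278 x-side 152.47460165325978
-1 rim z y-end 152.3923799074871 x-side 152.53802564670167
scene 394 rim z 152.41529098971722 ((4.321235656738281, -1.9329452514648438), (185.78012084960938, 130.7825927734375), 89.68318939208984)
1 rim z y-end 152.2942236570754 x-side 152.38139911126964
-1 rim z y-end 152.402947779767 x-side 152.51900592212715
  return _methods._mean(a, axis=axis, dtype=dtype,
  ret = ret.dtype.type(ret / rcount)
```

View pics/s9.png

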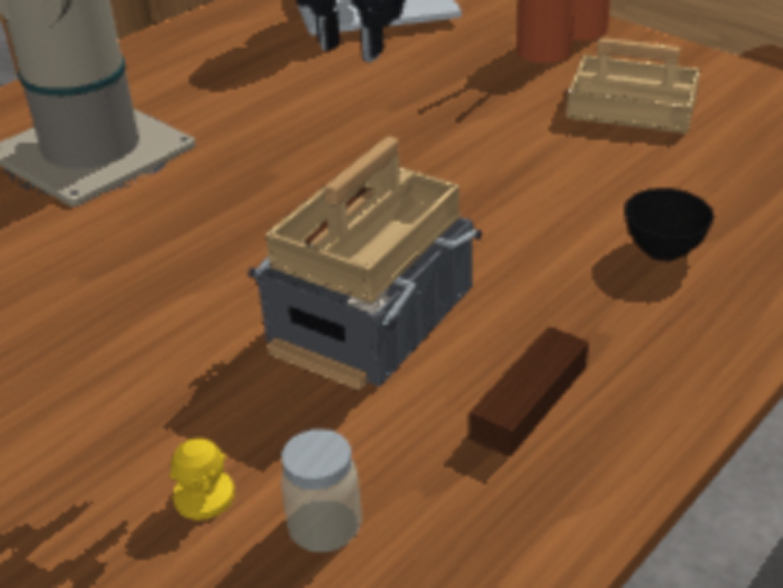

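The tray sits square and level on the bails, rim at 152.5 mm all round. The arm is clear and the bystanders have not moved, so I hand in.

```bash
python3 -c "
from cell import ctrl
print(ctrl.finish_job())"
```

```text
the job is handed in; nothing more can be done
None
```

The job is done and handed in at about 31 s of the 72 s allowed. The head stands in the crate, both bails are folded in, and the tray rests on them with the gripper open and clear above it.

- **Head:** it was set down upright near the crate's middle. Its top measured 77 mm, which is its 72 mm height on the 5 mm floor.
- **Bails:** I gripped each bar and swung it over to its stop. The bars then lay within about 1 mm of ±42 mm, with their tops at 108 mm and 108.6 mm. The second bail's extra 0.6 mm is within measuring noise, but it could be very slightly short of its stop.
- **Tray:** I took the one farthest to the robot's right and lowered it until the force showed contact at the expected height. After release the wrist camera put it about 1 mm off centre and square to within about 0.1°. Its rim was about 152.5 mm high all round, so it is level.
- **Left alone:** the last view showed the bowl, jar, block and yellow head where they were at the start.

**Checks that disagreed:** the top camera's positions ran about 4 mm off the wrist camera's. I relied on the wrist camera, and comparing the tray with the crate in one picture confirmed it. In the final check the top view saw only part of the tray, and the scene view put its centre about 4 mm to the side, based on a coarse fit. I did not view the head again after the tray was on.

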